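# Pre-shift check of the bench grinder's emergency stop

### The job

Do the pre-shift check of the bench grinder's emergency stop: push the red mushroom button on the yellow box in until it latches down, then push its head round clockwise by its lobes with your fingers, without gripping it, until it pops back up, and finally push the blue reset button on the grey station right down and let it come back up. Leave the green start button alone, and do not move the things lying about on the bench.

Things in the scene. Friction and masses are not known exactly. Their poses are not given: they have to be found in the camera images.
- estop_box: Emergency-stop box on the bench: grey base, yellow cover, 104 x 104 mm, 60 mm high; 136 mm mounting strip under it along its y, cable gland on its +x side. Origin: centre of the underside, z up. The red mushroom head stands upright on the box's z axis; with the head unturned its four lobes point along the box's +x, +y, -x and -y. A black nut 48 mm wide rises 6 mm from the cover under the head.
- estop_lobes: Side of the red head: round core, 52 mm diameter, with four rounded upright finger lobes on its rim, part-cylinders of 20 mm diameter centred 27 mm from the axis (74 mm across the tips), all 18 mm high, 76 to 94 mm above the bench when out; low dome above. Origin on the axis at the lobes' lower ends, z up; sinks and turns with the head, a lobe along each of its +x, +y, -x, -y.
- estop_top (a point): Crown of the red head's dome, on its axis: the point to push. 104 mm above the bench when out; moves with the head.
- estop_press (a joint): How far the red head is pushed in, m: 0 out, 0.009 at its stop. It clicks and latches at about 7 mm and, let go, stays about 7 mm in. Pushing it through takes up to about 8 N, then it gets firm at the stop.
- estop_twist (a joint): How far the red head is turned clockwise seen from above, rad: 0 at rest, stop at 1.05; it does not turn the other way. When the latched head is turned past about 0.6 rad (35 degrees), a spring throws it up to out. A light spring (under 0.1 N m) turns it back to 0 when let go.
- station: Grey push-button station screwed to the bench, 80 x 154 mm (long along its y), 55 mm high, with a 186 mm long mounting strip under it. Origin: centre of the underside, z up. On top, in a row along its y: blue reset button at y = +46 mm, white pilot lamp at y = 0 (its top 67 mm above the bench), green start button at y = -46 mm. A cable gland sticks out of the +x side.
- reset_button_top (a point): Centre of the top of the blue reset button, 28 mm diameter, 72 mm above the bench when up.
- reset_button (a joint): How far the blue button is pushed down, m: 0 up, 0.006 fully down. Spring return; about 2 N to start, 5.4 N fully down.
- start_button (a joint): How far the green start button is pushed down, m: 0 up, 0.006 fully down; like the blue one, its top 72 mm above the bench. To be left alone.
- screwdriver: Loose screwdriver with orange handle lying on the bench, 200 mm long along its x. To be left alone.
- wrench: Loose steel wrench lying on the bench, 190 mm long along its x. To be left alone.
- socket: Loose steel deep socket standing on end, 27 mm diameter, 62 mm high, origin under its centre. To be left alone.
- spray_can: Loose blue spray can with red cap, standing, 58 mm diameter, 170 mm high, origin under its centre. To be left alone.
- grease_jar: Loose yellow-labelled jar with black lid, standing, 72 mm diameter, 75 mm high, origin under its centre. To be left alone.
- tape_measure: Loose yellow tape measure, 70 x 38 mm, 53 mm high, origin under its centre. To be left alone.
- hubcap: Loose chromed hubcap lying face up, 200 mm diameter, 44 mm high, origin under its centre. To be left alone.

How it is judged:
By the outcome, as a careful person would: the job done as asked, in the order asked, and still so for the second after the job is handed in, with the robot touching nothing.
It also fails if it takes over 51 s, if anything falls off the work surface, if the arm or the gripper's body presses on something with over 40 N, if the wrist force passes 120 N, or if a joint passes its speed limit or range.

### The arm

A 6-joint arm with a two-finger parallel gripper is mounted at the origin on the work surface. World frame = base frame: x ahead of the robot, y to its left, z up, the work surface at z = 0. Lengths are in mm, angles in rad, forces in N, time in s.
With the tool pointing down it reaches from about 400 to 825 mm from the base axis. Payload 7 kg.
Tool frame: the origin (TCP) lies midway between the tips of the shut fingers; the grasp point (between the pads) lies bot.hold_point_z behind it (bot.hold_point_z is the distance from the TCP to the grasp point, in mm); z points along the fingers, y is the line along which they close (so a half turn about z gives the same grasp; the last joint's range is limited). The gripper opens to 85 mm and grips with 20 to 120 N. Pads are 22 mm wide; open, the fingers measure 114 mm over their backs; the gripper's body (76 mm by 85 mm) begins 54 mm behind the grasp point. The pads swing forward as they close: fully open they stand 13 mm farther back than shut.
Start: joints at [1.4, 0.359, 0.012, 0, -1.224, -0.288], TCP at [298.944, 605.168, 231.302] pointing down, gripper open.
Joint ranges: [-3.07, 3.07], [-1.43, 2.12], [-1.02, 1.25], [-3.03, 1.67], [-3.05, -0], [-3.03, 3.03]. Speed limits (rad/s): [2.39, 2.39, 3.01, 3.14, 3.14, 3.14].

### API

Orientations are given as a unit quaternion [w, x, y, z].
In Python, from bench import bot gives the robot as it stands.
- The arm moves only by the shell command python3 -m handwheel 'ROWS'. ROWS is JSON, a list of rows, each a list of 3 entries, a list of its own where there are three numbers: the turn, a rotation vector about the tool's x, y, z in degrees, then the shift along the tool's x, y, z in cm, then the closure in counts, from 0 (fully open) to 255 (shut). In form: [[[rx, ry, rz], [dx, dy, dz], hand], ...]. A call has 1 to 5 rows; each row is the pose to reach, as a shift and turn from the pose commanded when the call began, along the tool's axes at that moment; what a row does not reach only later rows make up. A row lasts 1/8 s, in which the tool goes at most 62.5 mm and 10.7 degrees, less where a joint would pass 70% of its speed; a pose out of reach is approached as far as the arm can. A call with a gripper value outside its range is refused whole. The fingers move at their own pace and stop on an object; the grip force is fixed at half the most. Time passes only in rows, so rows that repeat a pose let the fingers close. It gives the time, the measured TCP pose, the force, the opening and the grip force at its end, in the units of the state.
- bot.state(): the state, without advancing time (a new reading comes with each control period).
- bot.read_camera(name): name is "scene" or "top" or "wrist"; returns a dict with "pixels" (384x512x3 uint8, red, green, blue), "z_map" (384x512 float32, mm along the optical axis (not along the pixel's ray), 0 where there is no reading), "vfov" (degrees; the focal length in pixels is half the picture's height over the tangent of half this angle, whatever the lens; pixels are square), "cx", "cy" (the principal point, pixels), "T" (4x4, takes a point from camera to world coordinates); the wrist camera has in their place "T_tool_cam" (4x4, takes a point from camera to tool coordinates, whose origin is the TCP and whose axes are the flange's). Camera axes: x right, y up, looking along -z (the intrinsics and any distortion apply to the point x, -y, -z); pixel columns grow to the right and rows downward; lengths in mm; the calibration is good to about 2 mm. A picture is of the moment at which its call begins: read the wrist's pose just before it.
- bot.hand_in(): hands the job in; it is judged then, once.
Trained networks look in a picture, given as the dict that the camera call returned (one of the last four; its "shot" number tells which), for a name from the list of things; names that differ only in an ending like _2 or _b are one class to them, and where a whole thing is asked for, a point or a joint stands for the part that bears it (a point fixed in the world has none). Each returns a list of dicts, best first, with "conf" (0 to 1); they miss things now and then, are a little off and sometimes report something else, mostly with a low value. They report only what shows in the picture. A call takes as long as a camera call.
- bot.trace(query, picture): "region" (384x512 bool, what is visible of it) and "point" ([column, row] in pixels, amid what is visible of it).
- bot.pinpoint(query, picture): "point" ([column, row] in pixels: a listed point, or the origin of a listed thing).
The state is a dict: "t": time; "joints": joint angles; "joint_velocities": joint speeds; "joint_torque": joint torques, N m; "position": TCP position; "orientation": TCP orientation; "force": force on the tool from outside, world axes, zero at the start; "moment": the same for the moment, N m; "width": opening from 0.0 (shut) to 1.0 (fully open); "grip_force": force on a finger pad.
Only numpy, scipy, OpenCV 4.12 (cv2) and the standard library are available. Lean on these libraries where they do the work, as an engineer would, in place of code of your own. Each camera call takes 0.05 s, during which the arm holds its last target. There are 200 camera calls.

## Working session

There is one attempt and no reset: what is moved stays moved. The work goes in short steps, Python scripts to look and compute and a shell command to move; the robot and the scene stay as the last step left them, time stands still between calls to the robot, and variables do not carry over. Pictures are saved under pics/ and viewed, at most 10 in all, crops included, and the job is handed in when it is done.

```bash
ls; mkdir -p pics
cat > h.py <<'E'
import numpy as np, cv2
from bench import bot
from scipy.spatial.transform import Rotation as R
def q2R(q): return R.from_quat([q[1],q[2],q[3],q[0]]).as_matrix()
def shot(name):
    s=bot.state(); p=bot.read_camera(name)
    if 'T' not in p:
        W=np.eye(4);W[:3,:3]=q2R(s['orientation']);W[:3,3]=s['position'];p['Tw']=W@np.array(p['T_tool_cam'])
    else: p['Tw']=np.array(p['T'])
    return p
def foc(p): return 192/np.tan(np.radians(p['vfov'])/2)
def ray(p,px):
    f=foc(p);d=np.array([(px[0]-p['cx'])/f,-(px[1]-p['cy'])/f,-1.])
    return p['Tw'][:3,3],p['Tw'][:3,:3]@d
def atz(p,px,z):
    o,d=ray(p,px);return o+d*(z-o[2])/d[2]
def dep(p,px):
    o,d=ray(p,px);c,r=int(round(px[0])),int(round(px[1]))
    w=p['z_map'][max(r-2,0):r+3,max(c-2,0):c+3];w=w[w>0]
    return o+d*np.median(w) if len(w) else None
def save(p,n): cv2.imwrite('pics/'+n,p['pixels'][:,:,::-1])
def tri(a,b):
    (o1,d1),(o2,d2)=a,b
    A=np.stack([d1,-d2],1);t=np.linalg.lstsq(A,o2-o1,rcond=None)[0]
    p,q=o1+t[0]*d1,o2+t[1]*d2;return (p+q)/2,np.linalg.norm(p-q)
E
python3 - <<'E'
from h import *
np.set_printoptions(precision=1,suppress=True)
s=bot.state();print({k:np.round(v,3) for k,v in s.items()},bot.hold_point_z)
P={}
for n in ('scene','top','wrist'):
    p=shot(n);P[n]=p;save(p,n+'0.png');print(n,[k for k in p if k not in('pixels','z_map','T')],p['Tw'][:3,3],p['vfov'],p['cx'],p['cy'])
    for q in ('estop_top','estop_lobes','estop_box','station','reset_button_top','start_button','spray_can','socket','grease_jar','tape_measure','hubcap','screwdriver','wrench'):
        r=(bot.pinpoint if 'button' not in q or 'top' in q else bot.trace)(q,p)
        if r: print(q,r[0]['conf'],np.array(r[0]['point']),dep(p,r[0]['point']))
E
```

```text
pics
{'t': np.float64(0.0), 'joints': array([ 1.4,  0.4,  0. , -0. , -1.2, -0.3]), 'joint_velocities': array([-0.,  0., -0., -0.,  0., -0.]), 'joint_torque': array([  0. , -58.3,  29.3,   6.9,  -0. ,   0. ]), 'position': array([298.8, 604.7, 230.3]), 'orientation': array([ 0. ,  1. , -0.2, -0. ]), 'force': array([-0.2, -0.5,  0.2]), 'moment': array([-0., -0., -0.]), 'grip_force': np.float64(0.0), 'width': np.float64(0.995)} 18.700000000000003
scene ['vfov', 'cx', 'cy', 'shot', 'Tw'] [1194.5  314.4  810.1] 53.58634724868126 265.62178152262146 194.24263292690512
estop_lobes 0.52 [327.3 213.8] [558.  171.4  98.7]
estop_box 0.89 [325.5 229.1] [575.4 176.9  60.7]
station 0.89 [215.  192.3] [ 576.1 -150.3   54.1]
reset_button_top 0.42 [219.4 178.4] [ 534.3 -159.    69. ]
start_button 0.61 [191.  171.2] [ 543.2 -250.2   69.1]
spray_can 0.64 [245.3 282. ] [787.4  57.6  38.3]
socket 0.62 [272.5 168. ] [372.9 -66.1  15. ]
grease_jar 0.91 [340.4 309. ] [765.9 278.8  52.9]
tape_measure 0.85 [170.4 156.8] [ 468.4 -388.9   18.8]
hubcap 0.72 [418.2 280.1] [610.4 418.5  38.9]
screwdriver 0.7 [273.3 
[... 274 characters left out ...]
 153.5 101.9]
estop_box 0.79 [205.2 199. ] [520.7 154.4 100.7]
station 0.64 [324.3 198.2] [ 529.7 -199.3   61.3]
reset_button_top 0.37 [310.4 192.8] [ 544.5 -156.3   71.1]
start_button 0.6 [313.7 189.7] [ 553.8 -166.3   71.7]
spray_can 0.73 [242.9 129.3] [731.8  46.7 101.1]
socket 0.41 [281.1 254.6] [361.5 -67.9  61.9]
grease_jar 0.98 [175.5 140.7] [711.2 259.3  49.3]
tape_measure 0.91 [389.4 224.7] [ 451.1 -394.3   53.2]
hubcap 0.72 [385.5 224.2] [ 453.2 -385.9   43.8]
screwdriver 0.79 [256.  202.2] [521.6   7.   23.6]
wrench 0.76 [203.4 257.7] [350.7 168.8   5.4]
wrist ['vfov', 'cx', 'cy', 'T_tool_cam', 'shot', 'Tw'] [369.4 569.9 373.7] 70.79490705815091 256.2471785466512 191.1327588618709
```

View pics/top0.png

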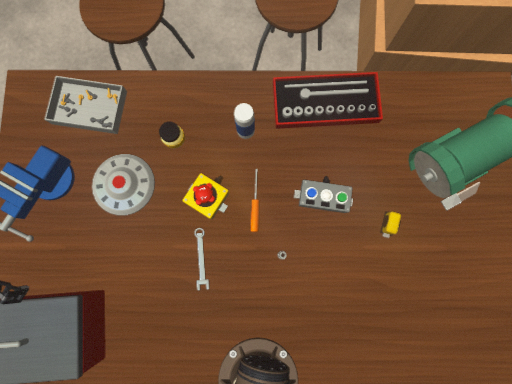

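View pics/scene0.png

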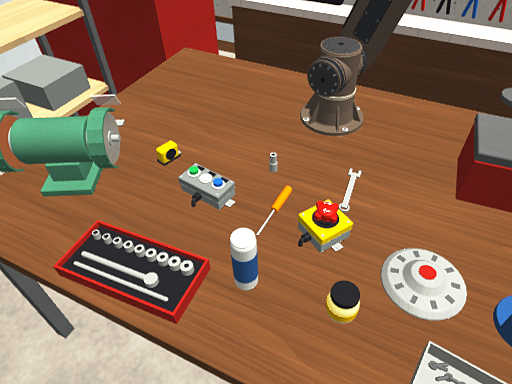

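Run:
```python
from h import *
np.set_printoptions(precision=3,suppress=True)
s=bot.state();p=shot('wrist');M=q2R(s['orientation']);print(M);print(np.array(p['T_tool_cam']))
t=shot('top')
hsv=cv2.cvtColor(t['pixels'],cv2.COLOR_RGB2HSV)
for n,q,z in(('red','estop_lobes',98),('blue','reset_button',72),('green','start_button',72),('box','estop_box',60)):
    for r in bot.trace(q,t)[:3]:
        ys,xs=np.nonzero(r['region']);c=[xs.mean(),ys.mean()];print(n,r['conf'],len(xs),c,atz(t,c,z))
# desired: camera over mid of estop
C=np.array([535,160,400.]);Tc=np.array(p['T_tool_cam'])
o,d=ray(p,[256,191]);print('optical',d)
print('shift tool cm',M.T@(C-p['Tw'][:3,3])/10)
```

```text
[[ 0.897 -0.443 -0.   ]
 [-0.443 -0.897  0.   ]
 [-0.    -0.    -1.   ]]
[[  -0.001    0.95     0.311   78.773]
 [   1.       0.001   -0.       0.419]
 [  -0.       0.311   -0.95  -142.383]
 [   0.       0.       0.       1.   ]]
blue 0.65 68 [np.float64(341.97058823529414), np.float64(196.72058823529412)] [ 532.813 -250.343   72.   ]
blue 0.49 61 [np.float64(311.40983606557376), np.float64(192.50819672131146)] [ 545.249 -159.202   72.   ]
green 0.63 49 [np.float64(342.3061224489796), np.float64(196.9387755102041)] [ 532.157 -251.325   72.   ]
green 0.48 106 [np.float64(204.0188679245283), np.float64(193.75471698113208)] [540.385 162.386  72.   ]
box 0.76 1300 [np.float64(206.84153846153845), np.float64(195.00384615384615)] [538.395 155.502  60.   ]
optical [-0.278  0.138 -0.95 ]
shift tool cm [33.002 29.417 -2.632]
```

```bash
python3 -m handwheel '[[[0,0,0],[8.2,5.9,-1],120],[[0,0,0],[12.3,8.8,-3],120],[[0,0,0],[20.5,14.7,-5],120],[[0,0,0],[28.5,20.5,-5],120],[[0,0,0],[33,24,-5],120]]'; python3 -m handwheel '[[[0,0,0],[3,2.2,0],120],[[0,0,0],[6,4,0],120],[[0,0,0],[7,5,0],120],[[0,0,0],[7,5,0],120],[[0,0,0],[7,5,0],120]]'
cat > look.py <<'E'
import sys
from h import *
np.set_printoptions(precision=1,suppress=True)
s=bot.state();print(s['t'],s['position'],s['width'],s['joints'])
p=shot('wrist');save(p,sys.argv[1])
for q in sys.argv[2:]:
    for r in bot.pinpoint(q,p)[:2]: print('pin',q,r['conf'],np.array(r['point']),dep(p,r['point']))
    for r in bot.trace(q,p)[:2]:
        ys,xs=np.nonzero(r['region']);print('tr',q,r['conf'],len(xs),xs.mean(),ys.mean(),dep(p,(xs.mean(),ys.mean())))
# red head from colour + depth, world points
f=foc(p);v,u=np.mgrid[:384,:512];D=np.stack([(u-p['cx'])/f,-(v-p['cy'])/f,-np.ones(u.shape)],-1)*p['z_map'][...,None]
X=D@p['Tw'][:3,:3].T+p['Tw'][:3,3];ok=p['z_map']>0
h=cv2.cvtColor(p['pixels'],cv2.COLOR_RGB2HSV);H,S,V=[h[...,i].astype(int) for i in range(3)]
def rep(n,m):
    m=cv2.morphologyEx(m.astype(np.uint8),cv2.MORPH_OPEN,np.ones((3,3)));k,l,st,c=cv2.connectedComponentsWithStats(m)
    if k<2:return None
    for i in np.argsort(-st[1:,4])[:2]+1:
        P=X[l==i];(cx,cy),r=cv2.minEnclosingCircle(P[:,:2].astype(np.float32))
        print(n,st[i,4],'px',c[i],'mean',P.mean(0),'zrange',np.percentile(P[:,2],[2,50,98]),'circ',cx,cy,r,'minrect',cv2.minAreaRect(P[:,:2].astype(np.float32)))
    return l==np.argmax(st[1:,4])+1
red=rep('red',ok&((H<8)|(H>172))&(S>130)&(X[...,2]>55)&(X[...,2]<125))
rep('yellow',ok&(H>20)&(H<35)&(S>120)&(X[...,2]>50)&(X[...,2]<70))
rep('blue',ok&(H>100)&(H<130)&(S>120)&(X[...,2]>60)&(X[...,2]<80))
rep('green',ok&(H>45)&(H<85)&(S>100)&(X[...,2]>60)&(X[...,2]<80))
np.savez('last.npz',X=X,red=red if red is not None else 0)
E
python3 look.py w1.png estop_top estop_lobes estop_box
```

```text
t: 3.02
position: [443.7, 330.9, 276.4]
orientation: [-0.001, 0.974, -0.227, 0.0]
force: [0.4, 0.4, 0.4]
width: 0.53
grip_force: 0.0
t: 3.65
position: [483.4, 257.3, 275.7]
orientation: [-0.0, 0.974, -0.227, 0.0]
force: [0.9, 0.9, 0.5]
width: 0.523
grip_force: 0.0
3.65 [483.4 257.3 275.7] 0.5229688045793888 [ 0.8  0.1 -0.2 -0.  -1.2  0.3]
pin estop_top 0.98 [311.4  92.8] [536.2 163.4 103.5]
tr estop_top 0.72 2433 309.81545417180433 90.58692971639951 [539.1 164.1 103.7]
tr estop_lobes 0.93 682 310.17302052785925 90.68768328445748 [538.8 163.8 103.8]
pin estop_box 0.97 [298.8  96.1] [539.1 176.9 101.9]
tr estop_box 0.77 7805 303.95208199871877 88.50890454836643 [543.8 169.  103.3]
tr estop_box 0.52 2308 310.1286828422877 90.57452339688042 [538.9 163.8 103.7]
red 2133 px [308.8  90.6] mean [539.1 164.1  97. ] zrange [ 61.4  98.7 104.5] circ 538.6685791015625 162.29876708984375 34.88682556152344 minrect ((536.3358764648438, 159.69703674316406), (61.03623962402344, 63.28764343261719), 9.913991928100586)
red 581 px [143.4 371.6] mean [244.  593.2  70.9] zrange [55.8 70.4 90.6] circ 243.6070556640625 596.126708984375 53.167972564697266 minrect ((243.8014678955078, 596.1425170898438), (3.0793704986572266, 106.31892395019531), 4.637495517730713)
yellow 4175 px [303.6  89.5] mean [540.6 163.   60. ] zrange [57. 60. 62.] circ 538.0599365234375 162.0152587890625 70.830810546875 minrect ((537.3602294921875, 161.63172912597656), (103.9695816040039, 104.00994873046875), 58.072200775146484)
blue 261 px [  3.3 283.3] mean [489.3 688.2  66.9] zrange [60.4 66.  77.3] circ 495.87066650390625 685.2349853515625 30.79109001159668 minrect ((495.28253173828125, 684.236083984375), (3.953512191772461, 61.56865310668945), 59.50720977783203)
```

```bash
python3 -m handwheel '[[[0,0,0],[3,2.5,0],150],[[0,0,0],[5,5,0],150],[[0,0,0],[5.3,6.2,0],150],[[0,0,0],[5.3,6.2,0],150]]' ; python3 look.py w2.png estop_top estop_box
python3 - <<'E'
import cv2,numpy as np
a=cv2.imread('pics/w2.png');cv2.imwrite('pics/w2b.png',cv2.resize(a,(768,576)))
E
```

```text
t: 4.5
position: [503.5, 177.3, 275.9]
orientation: [-0.0, 0.974, -0.228, 0.0]
force: [1.4, 0.1, 0.0]
width: 0.408
grip_force: 0.0
4.5 [503.5 177.3 275.9] 0.4083298821162075 [ 0.7  0.1 -0.2 -0.  -1.2  0.4]
pin estop_top 0.98 [255.7 138.1] [539.4 159.8 103.7]
tr estop_top 0.82 2005 255.18753117206984 137.97705735660847 [539.8 160.2 103.6]
tr estop_top 0.58 2020 254.58762376237624 138.08514851485148 [540.  160.9 103.7]
pin estop_box 0.7 [254.8 130.9] [547.1 157.1 103.2]
tr estop_box 0.9 6743 255.38973750556133 131.24751594245885 [546.5 156.7 103.3]
red 1795 px [254.8 137.3] mean [539.7 160.8  96.7] zrange [ 61.   98.6 104.5] circ 538.466552734375 161.79656982421875 34.27480697631836 minrect ((535.3272094726562, 162.7762908935547), (60.56714630126953, 62.12296676635742), 15.624650001525879)
red 226 px [142.4 376.3] mean [249.1 529.4  63.7] zrange [55.4 63.  75.5] circ 248.23837280273438 531.584228515625 38.40447998046875 minrect ((248.9333038330078, 531.6422119140625), (2.980818033218384, 76.80764770507812), 4.765598297119141)
yellow 3627 px [255.4 131.3] mean [541.7 159.2  60. ] zrange [57.2 60.  62. ] circ 538.0157470703125 161.58963012695312 70.95555114746094 minrect ((537.3524169921875, 161.7012481689453), (103.76063537597656, 104.07678985595703), 58.000938415527344)
yellow 27 px [118.6  28. ] mean [719.8 249.4  58.6] zrange [53.5 58.1 64.5] circ 720.1875610351562 249.67361450195312 5.056099891662598 minrect ((719.8937377929688, 249.17921447753906), (2.986790895462036, 9.949520111083984), 59.2772102355957)
blue 215 px [503.2   6.1] mean [ 543.3 -148.8   69.3] zrange [62.2 70.8 73.1] circ 543.5400390625 -150.43417358398438 8.900650024414062 minrect ((543.5440063476562, -150.36141967773438), (10.785308837890625, 17.269617080688477), 86.89859008789062)
```

View pics/w2b.png

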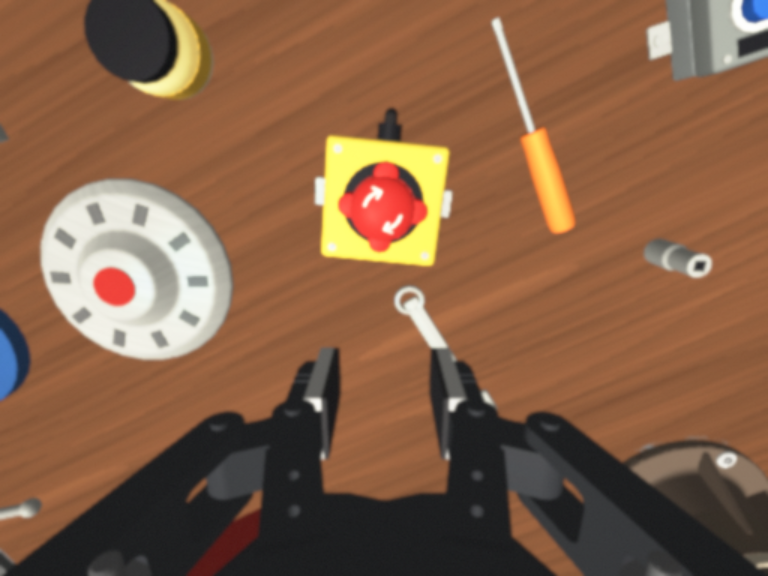

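```bash
python3 -m handwheel '[[[0,0,-10],[2,0,4],255],[[0,0,-20],[3.8,-0.1,8],255],[[0,0,-30],[3.8,-0.1,12],255],[[0,0,-39.3],[3.8,-0.1,15.5],255],[[0,0,-39.3],[3.8,-0.1,15.5],255]]'
python3 - <<'E'
from h import *
s=bot.state();M=q2R(s['orientation']);print(np.round(M,4),s['position'],s['width'],s['force'],s['joints'],M.T@(np.array([537.8,161.5,104])-s['position'])/10)
E
```

```text
t: 5.38
position: [536.6, 161.2, 118.1]
orientation: [0.001, 0.994, 0.113, -0.003]
force: [0.3, -0.6, -0.1]
width: 0.002
grip_force: 0.0
[[ 0.9745  0.2244 -0.0048]
 [ 0.2243 -0.9745 -0.0031]
 [-0.0054  0.0019 -1.    ]] [536.59012009 161.18750268 118.11727136] 0.0020143157559360846 [ 0.34138742 -0.59790142 -0.12098049] [ 6.40929891e-01  2.75956306e-01 -3.89269905e-01 -5.04938562e-04
 -9.11268756e-01  1.15645621e+00] [ 0.13250292 -0.00603382  1.41102612]
```

```bash
python3 -m handwheel '[[[0,0,0],[0.1,0,0.5],255],[[0,0,0],[0.1,0,1.2],255],[[0,0,0],[0.1,0,1.6],255],[[0,0,0],[0.1,0,1.6],255]]'
```

```text
t: 5.88
position: [539.2, 162.0, 104.8]
orientation: [-0.0, 0.994, 0.113, 0.0]
force: [0.4, 0.6, -0.5]
width: -0.001
grip_force: 0.0
```

```bash
python3 -m handwheel '[[[0,0,0],[-0.1,0,0.4],255],[[0,0,0],[-0.1,0,0.8],255],[[0,0,0],[-0.1,0,0.95],255],[[0,0,0],[-0.1,0,0.95],255]]'
```

```text
t: 6.38
position: [539.1, 162.1, 95.7]
orientation: [-0.0, 0.994, 0.113, 0.001]
force: [2.8, 0.1, 3.2]
width: 0.001
grip_force: 2.0
```

```bash
python3 -m handwheel '[[[0,0,0],[0,0,0.1],255],[[0,0,0],[0,0,0.2],255],[[0,0,0],[0,0,0.2],255]]'; python3 -m handwheel '[[[0,0,0],[-0.1,0,-2],255],[[0,0,0],[-0.5,0,-6],60],[[0,0,0],[-9,0,-12],60],[[0,0,0],[-9,0,-12],60],[[0,0,0],[-9,0,-12],60]]'; python3 look.py w3.png estop_top
```

```text
t: 6.75
position: [539.2, 162.1, 94.7]
orientation: [-0.0, 0.994, 0.114, 0.001]
force: [0.2, 0.3, 13.1]
width: -0.001
grip_force: 6.9
t: 7.38
position: [448.7, 141.0, 214.7]
orientation: [-0.001, 0.994, 0.114, 0.001]
force: [0.7, 0.2, 0.4]
width: 0.763
grip_force: 0.0
7.375 [448.7 141.  214.7] 0.7631088713625642 [ 0.7  0.  -0.4 -0.  -1.1  1.1]
pin estop_top 0.62 [256.9  86.6] [539.  161.9  96.9]
tr estop_top 0.92 3448 257.02030162412996 87.62674013921114 [538.2 161.6  97.1]
red 3104 px [257.   87.5] mean [538.3 161.6  90.6] zrange [61.3 92.1 97.7] circ 537.82373046875 161.56988525390625 34.65838623046875 minrect ((539.2750244140625, 161.81497192382812), (59.47917175292969, 59.3798942565918), 10.669361114501953)
yellow 6117 px [257.1  85.3] mean [540.9 162.1  60. ] zrange [57.6 60.  61.9] circ 537.4569702148438 161.4488983154297 70.87934875488281 minrect ((537.7918090820312, 161.603271484375), (103.72346496582031, 104.07080078125), 57.932987213134766)
```

```bash
python3 -m handwheel '[[[0,0,0],[5,0,3],78],[[0,0,0],[9.15,0,7],78],[[0,0,0],[9.15,0,9.5],78],[[0,0,0],[9.15,0,9.5],78],[[0,0,0],[9.15,0,9.5],78]]'
python3 - <<'E'
from h import *
s=bot.state();M=q2R(s['orientation']);print(s['width']*85,M[:,1],M.T@(np.array([537.9,161.6,68])-s['position'])/10)
p=shot('wrist');save(p,'w4.png')
E
```

```text
t: 8.15
position: [539.9, 162.0, 118.2]
orientation: [0.0, 0.994, 0.113, -0.0]
force: [-0.1, 0.4, 0.2]
width: 0.692
grip_force: 0.0
58.81708250514369 [ 2.25232590e-01 -9.74304868e-01  5.52217882e-04] [-0.2054998  -0.00847955  5.02364075]
```

View pics/w4.png

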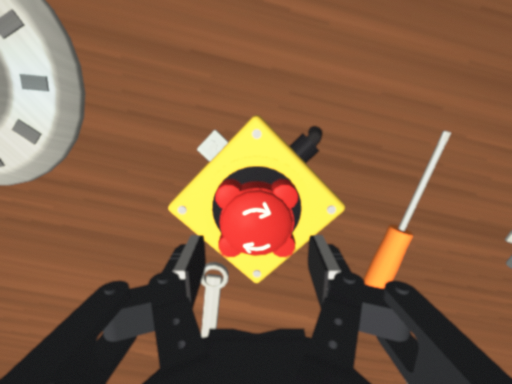

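```bash
python3 -m handwheel '[[[0,0,0],[-0.2,0,1.5],78],[[0,0,0],[-0.2,0,3.5],78],[[0,0,0],[-0.2,0,4.8],78],[[0,0,0],[-0.2,0,5],78],[[0,0,0],[-0.2,0,5],78]]'
python3 - <<'E'
from h import *
s=bot.state();M=q2R(s['orientation']);print(s['width']*85,s['force'],s['moment'],M.T@(np.array([537.9,161.6,68])-s['position'])/10)
p=shot('wrist');save(p,'w5.png')
E
```

```text
t: 8.82
position: [538.0, 161.7, 68.5]
orientation: [-0.0, 0.994, 0.113, 0.0]
force: [0.5, -0.1, 0.1]
width: 0.69
grip_force: 0.0
58.60754650909303 [ 0.48527971 -0.10212882  0.14804434] [ 0.05621343 -0.00294189  0.01023841] [-0.00902325  0.01197125  0.04990044]
```

View pics/w5.png

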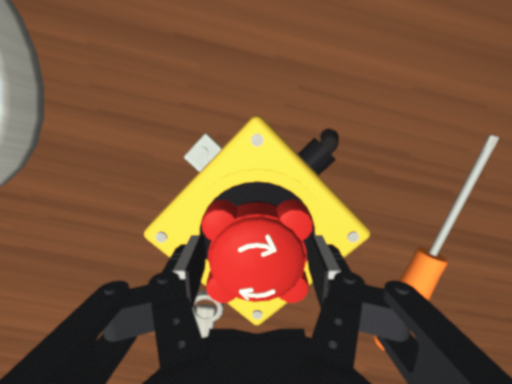

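```bash
python3 -m handwheel '[[[0,0,9],[0,0,0],78],[[0,0,18],[0,0,0],78],[[0,0,27],[0,0,0],78],[[0,0,36],[0,0,0],78]]';python3 -m handwheel '[[[0,0,7],[0,0,0],78],[[0,0,14],[0,0,0],78],[[0,0,16],[0,0,0],78],[[0,0,16],[0,0,0],78]]'; python3 look.py w6.png estop_top
```

```text
t: 9.38
position: [538.7, 161.8, 69.1]
orientation: [-0.0, 0.979, -0.202, 0.001]
force: [2.5, -2.3, 1.1]
width: 0.696
grip_force: 1.0
t: 9.88
position: [538.1, 161.8, 68.7]
orientation: [-0.0, 0.943, -0.333, 0.0]
force: [-0.1, -0.9, 1.5]
width: 0.696
grip_force: 0.9
9.875 [538.1 161.8  68.7] 0.6956031653858766 [ 0.6  0.3 -0.4  0.  -0.8  0.3]
pin estop_top 0.92 [255.9 277.9] [538.7 160.7 103.8]
tr estop_top 0.89 10732 255.13688035780842 257.9977636973537 [546.8 154.6 103. ]
red 10049 px [255.2 256.4] mean [544.3 156.7  96.7] zrange [ 79.6  98.  104. ] circ 538.0025634765625 161.24794006347656 36.5186882019043 minrect ((538.0054931640625, 160.91329956054688), (64.89588928222656, 57.430850982666016), 59.2178840637207)
yellow 9460 px [254.3 183.8] mean [564.5 141.3  59.6] zrange [54.4 59.9 61.5] circ 553.4179077148438 151.67733764648438 59.39836502075195 minrect ((554.5226440429688, 151.39923095703125), (103.24722290039062, 65.16547393798828), 57.792076110839844)
yellow 144 px [204. 287.] mean [530.1 212.3  59.9] zrange [58.7 59.9 61.1] circ 530.0657958984375 211.05780029296875 8.25082015991211 minrect ((530.4149780273438, 211.2840118408203), (6.191349983215332, 15.865290641784668), 32.928585052490234)
```

View pics/w6.png

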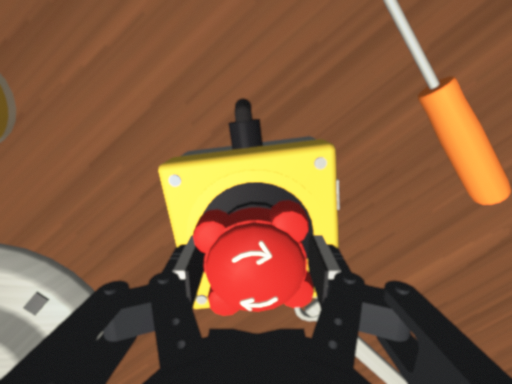

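The head at about (255,270) has turned and its crown reads 103.8 mm: it popped up. Now I turn back, then lift straight off.

```bash
python3 -m handwheel '[[[0,0,-10],[0,0,0],78],[[0,0,-20],[0,0,0],78],[[0,0,-30],[0,0,0],78],[[0,0,-40],[0,0,0],78],[[0,0,-50],[0,0,0],78]]';python3 -m handwheel '[[[0,0,0],[0,0,0],78],[[0,0,0],[0,0,-3],78],[[0,0,0],[0,0,-8],78],[[0,0,0],[0,0,-14],150],[[0,0,0],[0,0,-14],255]]'
python3 - <<'E'
from h import *
s=bot.state();M=q2R(s['orientation']);print(s['position'],M.T@(np.array([470,-160,210])-s['position'])/10,s['joints'])
E
```

```text
t: 10.65
position: [537.3, 161.5, 67.9]
orientation: [0.0, 0.995, 0.099, -0.0]
force: [-0.2, -0.8, 0.5]
width: 0.696
grip_force: 0.0
t: 11.28
position: [540.1, 162.9, 213.4]
orientation: [-0.002, 0.996, 0.094, 0.004]
force: [0.6, -0.3, -0.5]
width: 0.278
grip_force: 0.0
[540.13623624 162.89669274 213.42925494] [-12.95321311  30.39943834   0.14026773] [ 0.64062673  0.18458684 -0.27031603  0.0013204  -1.10673485  1.11844877]
```

```bash
python3 -m handwheel '[[[0,0,0],[-2.4,5.6,0],255],[[0,0,0],[-4.8,11.2,0],255],[[0,0,0],[-7.2,16.8,0],255],[[0,0,0],[-9.6,22.4,0],255],[[0,0,0],[-12,28,0],255]]';python3 -m handwheel '[[[0,0,0],[-1,2.5,0],255],[[0,0,0],[-1,2.5,0],255],[[0,0,0],[-1,2.5,0],255]]'; python3 look.py w7.png reset_button_top start_button estop_top
```

```text
t: 11.9
position: [472.3, -137.7, 207.6]
orientation: [-0.0, 0.996, 0.094, -0.0]
force: [2.2, 0.0, 1.1]
width: 0.0
grip_force: 0.0
t: 12.28
position: [468.1, -162.4, 207.6]
orientation: [-0.0, 0.995, 0.095, -0.0]
force: [-0.4, -0.0, 0.0]
width: -0.0
grip_force: 0.0
12.275 [ 468.1 -162.4  207.6] -0.0004953743018415818 [ 0.1  0.1 -0.4 -0.  -1.1  1.7]
pin reset_button_top 0.86 [271.5 104.6] [ 546.3 -162.3   72. ]Traceback (most recent call last):
  File "look.py", line 7, in <module>
    for r in bot.pinpoint(q,p)[:2]: print('pin',q,r['conf'],np.array(r['point']),dep(p,r['point']))
             ~~~~~~~~~~~~^^^^^
ValueError: it knows: estop_box, estop_lobes, estop_top, grease_jar, hubcap, reset_button_top, screwdriver, socket, spray_can, station, tape_measure, wrench
```

View pics/w7.png

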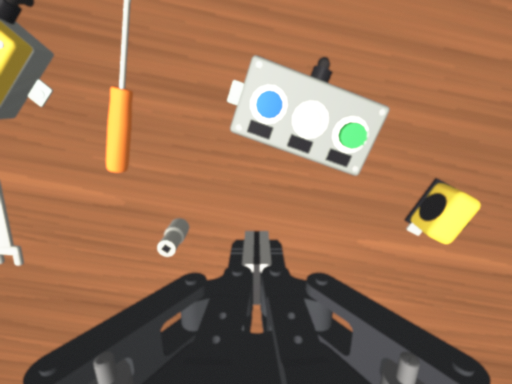

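```bash
python3 look.py w8.png reset_button_top station
python3 - <<'E'
from h import *
s=bot.state();M=q2R(s['orientation']);print(M.T@(np.array([546.3,-161,72])-s['position'])/10)
E
```

```text
12.425 [ 468.6 -161.8  207.9] -0.000924069381831096 [ 0.1  0.1 -0.4 -0.  -1.1  1.7]
pin reset_button_top 0.67 [269.3 105.4] [ 545.6 -159.6   71.9]
tr reset_button_top 0.9 650 270.32307692307694 105.19384615384615 [ 546.  -160.5   72. ]
pin station 0.62 [299.2 116.9] [ 540.4 -192.9   60.1]
tr station 0.55 11718 306.75132275132273 115.23818057689026 [ 543.5 -199.1   65.6]
yellow 1197 px [455.2 219.7] mean [ 459.7 -406.7   52.4] zrange [50.3 52.6 54.3] circ 458.1801452636719 -407.7572326660156 32.36842346191406 minrect ((458.5671691894531, -408.26837158203125), (32.4734001159668, 62.21718978881836), 74.093505859375)
yellow 723 px [ 8.1 53.6] mean [544.  101.1  56.5] zrange [50.5 57.2 61. ] circ 539.7562255859375 113.09182739257812 27.598299026489258 minrect ((538.5966186523438, 102.65388488769531), (21.00434112548828, 55.196407318115234), 83.66058349609375)
blue 487 px [269.8 104.6] mean [ 546.4 -159.9   71.9] zrange [70.5 71.9 73.3] circ 546.2140502929688 -159.9064178466797 12.04928970336914 minrect ((546.2937622070312, -159.64212036132812), (23.443286895751953, 22.665185928344727), 11.605829238891602)
green 520 px [352.7 135.7] mean [ 533.  -248.9   71.6] zrange [67.  71.8 73.3] circ 532.5026245117188 -250.04580688476562 13.034462928771973 minrect ((532.3605346679688, -249.59500122070312), (24.64399528503418, 24.377124786376953), 57.318359375)
[ 7.65295961  1.37578543 13.6178339 ]
```

```bash
python3 -m handwheel '[[[0,0,0],[4,0.6,3],255],[[0,0,0],[7.6,1.28,7],255],[[0,0,0],[7.6,1.28,11],255],[[0,0,0],[7.6,1.28,12.9],255],[[0,0,0],[7.6,1.28,12.9],255]]'
python3 - <<'E'
from h import *
s=bot.state();M=q2R(s['orientation']);print(M.T@(np.array([546.2,-160,72])-s['position'])/10)
d=np.load('last.npz');X=d['X'].reshape(-1,3);r=np.hypot(X[:,0]-546.2,X[:,1]+160)
for a in range(0,28,3):
    m=(r>=a)&(r<a+3);print(a,np.percentile(X[m,2],[10,50,90]).round(1))
E
```

```text
t: 13.3
position: [544.4, -160.5, 77.5]
orientation: [-0.0, 0.995, 0.096, -0.002]
force: [-0.0, -0.1, 0.5]
width: -0.0
grip_force: 0.0
[ 0.18805942 -0.01379013  0.5502264 ]
0 [71.1 71.9 72.6]
3 [70.7 71.8 72.8]
6 [70.9 71.9 72.7]
9 [71.  71.9 72.8]
12 [ 70.7 350.3 350.3]
15 [58.9 59.8 60.9]
18 [54.2 55.2 59.7]
21 [54.2 55.  56. ]
24 [54.  55.  55.9]
27 [54.1 55.  56.4]
```

Bezel is well below; press.

```bash
python3 -m handwheel '[[[0,0,0],[0.05,0,0.4],255],[[0,0,0],[0.05,0,0.8],255],[[0,0,0],[0.05,0,1.1],255],[[0,0,0],[0.05,0,1.2],255],[[0,0,0],[0.05,0,1.2],255]]'
```

```text
t: 13.92
position: [546.7, -160.5, 67.8]
orientation: [0.0, 0.995, 0.096, 0.001]
force: [1.9, 0.8, 4.5]
width: 0.003
grip_force: 2.1
```

```bash
python3 -m handwheel '[[[0,0,0],[0,0,0.1],255],[[0,0,0],[0,0,0.2],255],[[0,0,0],[0,0,0.3],255],[[0,0,0],[0,0,0.3],255]]'
```

```text
t: 14.42
position: [546.8, -160.6, 65.9]
orientation: [0.0, 0.995, 0.096, 0.001]
force: [-2.5, 3.5, 17.9]
width: -0.003
grip_force: 9.0
```

```bash
python3 -m handwheel '[[[0,0,0],[0,0,-2],255],[[0,0,0],[0,0,-7],255],[[0,0,0],[-3,0,-12],255],[[0,0,0],[-6,0,-14],255],[[0,0,0],[-8,0,-14],255]]'; python3 -m handwheel '[[[0,0,0],[0,0,0],255],[[0,0,0],[0,0,0],255]]'; python3 look.py w9.png reset_button_top
python3 - <<'E'
from h import *
t=shot('top');save(t,'top1.png')
for r in bot.pinpoint('estop_top',t)[:1]: print(r['conf'],r['point'],dep(t,r['point']))
a=cv2.imread('pics/top0.png').astype(int);b=cv2.imread('pics/top1.png').astype(int)
m=(abs(a-b).sum(2)>60).astype(np.uint8);k,l,st,c=cv2.connectedComponentsWithStats(m);print([s for s in st[1:] if s[4]>6])
z=np.hstack([cv2.imread('pics/top1.png')[110:300,90:420],cv2.imread('pics/w9.png')[60:250,100:430]]);cv2.imwrite('pics/fin.png',z)
E
```

```text
t: 15.05
position: [466.2, -176.0, 205.0]
orientation: [-0.0, 0.995, 0.096, 0.001]
force: [0.3, 0.7, -0.3]
width: -0.001
grip_force: 0.0
t: 15.3
position: [467.2, -175.8, 203.1]
orientation: [-0.0, 0.995, 0.096, -0.001]
force: [0.6, 1.0, 0.1]
width: -0.001
grip_force: 0.0
15.3 [ 467.2 -175.8  203.1] -0.0012449189505170722 [ 0.   0.1 -0.4 -0.  -1.1  1.7]
pin reset_button_top 0.75 [259.4  98.4] [ 548.5 -162.8   71.9]
pin reset_button_top 0.65 [419.5 203.4] [ 462.9 -390.4   19.8]
tr reset_button_top 0.7 663 256.3981900452489 100.91402714932127 [ 545.7 -160.4   71.8]
yellow 1217 px [447.9 218.2] mean [ 459.6 -407.2   52.5] zrange [50.3 52.6 54.2] circ 457.8511657714844 -408.9087829589844 32.296382904052734 minrect ((458.2079772949219, -408.20159912109375), (32.92644119262695, 62.330745697021484), 73.9337387084961)
yellow 20 px [ 1.2 40.9] mean [552.9  91.8  52.2] zrange [50.2 51.9 55.4] circ 553.0659790039062 92.3289566040039 2.352898359298706 minrect ((553.0087890625, 91.47773742675781), (2.897243022918701, 4.6798810958862305), 86.59138488769531)
blue 530 px [256.  100.1] mean [ 546.3 -
[... 244 characters left out ...]
 532.9 -249.    71.8] zrange [68.1 71.9 73.4] circ 532.5284423828125 -249.669921875 12.824992179870605 minrect ((532.7936401367188, -249.406494140625), (23.629186630249023, 24.9680233001709), 10.73134994506836)
0.73 [200.9, 191.0] [543.82678432 167.16758526 102.93759206]
[array([ 203,  159,  203,  225, 8436], dtype=int32), array([359, 201,   7,   5,  20], dtype=int32), array([383, 201,   7,   4,  15], dtype=int32), array([358, 209,   6,   3,   8], dtype=int32), array([209, 223,   9,   4,  24], dtype=int32), array([183, 255,  34, 129, 822], dtype=int32), array([  0, 280,  29,  25, 429], dtype=int32), array([228, 344,  10,  16,  71], dtype=int32), array([254, 380,   9,   3,  14], dtype=int32)]
```

View pics/fin.png

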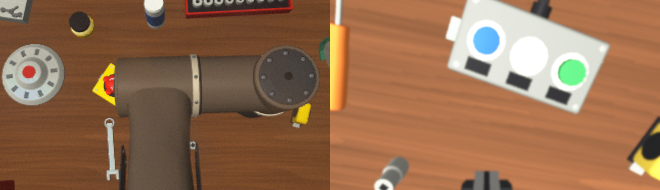

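The blue button is back up (71.8 mm), the green one is unchanged, the red head is out (about 103 mm) and the bench items haven't moved. I'm handing in.

```bash
python3 -c "
from bench import bot
print(bot.hand_in())"
```

```text
the job is handed in; nothing more can be done
None
```

I did the check in order and handed it in at about 15 s of the 51 s: the e-stop was pushed in until it latched, turned clockwise by its lobes until it popped up, and the blue reset was pushed right down and came back up; I pressed nothing else and saw nothing on the bench move.

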